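Build up the lens edger's wheel stack on its spindle

TASK

Build up the edger's wheel set on the upright spindle, in this order from the bottom: the roughing wheel right down on the spindle's flange, then the spacer ring, then the bevel wheel, and last the clamp cap with its wide rim downwards, each lying flat and fully home on the part below it. Let go of everything at the end, and leave the loupe, the lens clock and the cleaning pad where they lie.

Things in the scene. Friction and masses are not known exactly. Their poses are not given: they have to be found in the camera images.
- spindle: Edger spindle, upright in a round housing fixed to the worktop. Origin: under the housing's centre, on the worktop; z up the axis. Foot 104 mm across, 9 high; body 74 across to z = 22; steel flange 54 across, its flat top at z = 30. Spindle: 26 mm diameter from z = 30 to 48, chamfered shoulder to 50, 20 mm diameter to z = 86, conical nose down to 9 mm across at its end, z = 96.
- seat (a point): Point on the spindle axis at the level of the flange's top, 30 mm above the worktop; z up.
- roughing_wheel: Roughing wheel: largest ring, 68 mm outside diameter, 22 high, bore 29 (fits the spindle's 26 mm part); dark rim, aluminium body with a shallow groove in its upper face. Flat on the worktop, 0.2 to 0.42 kg. Origin: centre of its underside; z up its axis, yaw means nothing. In the finished stack its underside is level with point seat.
- spacer: Spacer: plain steel ring, the smallest across, 40 mm outside diameter, 12 high, bore 23 (slides on the spindle's 20 mm part). Flat on the worktop, 0.05 to 0.1 kg. Origin: centre of its underside; z up its axis. In the finished stack its underside is 22 mm above point seat.
- bevel_wheel: Bevel wheel: ring 54 mm outside diameter, 18 high, a V-groove 7 wide and 3.5 deep round the middle of its rim, a 6 mm deep ring-shaped recess in its upper face round a raised hub; bore 23. Flat on the worktop, 0.14 to 0.28 kg. Origin: centre of its underside; z up its axis. In the finished stack its underside is 34 mm above point seat.
- clamp_cap: Clamp cap: aluminium hat, rim 50 mm across and 6 high, knurled hub 33 across up to height 26, dark screw in its top; from below a blind bore 23 wide, 16 deep that goes over the spindle's nose (just set on, not screwed). Stands on its rim, 0.07 to 0.14 kg. Origin: centre of its underside; z up its axis. In the finished stack its underside is 52 mm above point seat.
- loupe: Bystander: black eye loupe, a round cup 35 mm across and 32 mm high, loose on the worktop. Origin: centre of its underside. To be left alone.
- lens_clock: Bystander: lens clock, a small silver dial gauge lying flat, 61 x 43 mm, 13 mm high, loose. Origin: centre of its underside. To be left alone.
- cleaning_pad: Bystander: black block-shaped lens pad, 40 x 60 mm, 22 mm high, loose. Origin: centre of its underside. To be left alone.
There are look-alikes about, which are no part of the job. What is shaped like the roughing_wheel but orange or yellow is not meant.

How it is judged (in metres and radians):
On the way, in this order (a step that is already met when the one before it is completed fails the run):
1. the roughing wheel is fully home on the spindle's flange (horizontal distance between roughing_wheel and seat below 0.004 m and z of roughing_wheel in the frame of seat between -0.003 and 0.003 m and angle between roughing_wheel's own z axis and vertical below 0.07 rad), for 0.2 s.
2. the spacer is fully home on the spindle, on the roughing wheel (horizontal distance between spacer and seat below 0.004 m and z of spacer in the frame of seat between 0.019 and 0.025 m and angle between spacer's own z axis and vertical below 0.07 rad), for 0.2 s.
3. the bevel wheel is fully home on the spindle, on the spacer (horizontal distance between bevel_wheel and seat below 0.004 m and z of bevel_wheel in the frame of seat between 0.031 and 0.037 m and angle between bevel_wheel's own z axis and vertical below 0.07 rad), for 0.2 s.
4. the clamp cap is fully home on the spindle, on the bevel wheel (horizontal distance between clamp_cap and seat below 0.004 m and z of clamp_cap in the frame of seat between 0.049 and 0.055 m and angle between clamp_cap's own z axis and vertical below 0.07 rad), for 0.2 s.
At the end, for the whole second after the job is handed in: Roughing wheel, spacer, bevel wheel, clamp cap stand on the spindle in this order: centred to 4 mm, undersides 0, 22, 34 and 52 mm above the flange to 3 mm, level to 0.07 rad, at rest, released; loupe, lens clock and pad within 30 mm of where they lay (all of step 1 and all of step 2 and all of step 3 and all of step 4 and linear speed of each of roughing_wheel, spacer, bevel_wheel, clamp_cap below 0.02 m/s and contact force between each of roughing_wheel, spacer, bevel_wheel, clamp_cap and the fingers below 0.1 N); the robot touches nothing.
It fails at once if the loupe was pushed more than 30 mm from its place (distance of loupe from where it was at the start of the episode above 0.03 m).
It fails at once if the lens clock was pushed more than 30 mm from its place (distance of lens_clock from where it was at the start of the episode above 0.03 m).
It fails at once if the cleaning pad was pushed more than 30 mm from its place (distance of cleaning_pad from where it was at the start of the episode above 0.03 m).
It also fails if it takes over 112 s, if anything falls off the work surface, if the arm or the gripper's body presses on something with over 40 N, if the wrist force passes 120 N, or if a joint passes its speed limit or range.

ROBOT

A 6-joint arm with a two-finger parallel gripper is mounted at the origin on a cart in front of the work surface, level with it; the furniture and walls round the work are solid. World frame = base frame: x ahead of the robot, y to its left, z up, the work surface at z = 0. Lengths are in m, angles in degrees, forces in N, time in s.
With the tool pointing down it reaches from about 0.3 to 0.75 m from the base axis. Payload 8.5 kg.
Tool frame: the origin (TCP) lies midway between the tips of the shut fingers; the grasp point (between the pads) lies 19 mm behind it; z points along the fingers, y is the line along which they close (so a half turn about z gives the same grasp; the last joint's range is limited). The gripper opens to 85 mm and grips with 20 to 120 N. Pads are 22 mm wide; open, the fingers measure 114 mm over their backs; the gripper's body (76 mm by 85 mm) begins 54 mm behind the grasp point. The pads swing forward as they close: fully open they stand 13 mm farther back than shut.
Start: joints at [-79.544, 21.807, 74.336, -0, 83.858, -12.336], TCP at [0.213, -0.507, 0.231] pointing down, gripper open.
Joint ranges: [-178.18, 178.18], [-50.72, 133.34], [12.68, 142.11], [-81.47, 261.47], [9.98, 163.14], [-165.26, 165.26]. Speed limits (degrees/s): [136.94, 136.94, 180, 180, 180, 180].

INTERFACE

Orientations are given as a 3x3 rotation matrix whose columns are the frame's x, y, z axes.
In Python, from rig import env, get_image, close_job gives the robot as it stands.
- The arm moves only by the tool step_arm, never from a script. Its argument "targets" is a list of rows, each a list of 2 entries, a list of its own where there are three numbers: the shift along the tool's x, y, z as a fraction of full scale, then the turn, a rotation vector about the tool's x, y, z as a fraction of full scale. In form: [[[x, y, z], [wx, wy, wz]], ...]. A call has 1 to 10 rows; each row is the pose to reach, as a shift and turn from the pose commanded when the call began, along the tool's axes at that moment; what a row does not reach only later rows make up. Full scale, the value 1, is 0.3 m for a shift and 45 degrees for a turn. A row lasts 1/12 s, in which the tool goes at most 41.7 mm and 7.16 degrees, less where a joint would pass 70% of its speed; a pose out of reach is approached as far as the arm can. A call with a number of a shift or a turn outside -1 to 1 is refused whole. A call with a gripper value outside its range is refused whole. "jaw" is the finger opening in mm, from 0 to 85.4, set as the call begins (left out, the last holds). The fingers move at their own pace and stop on an object; "grip_force" is the grip in N (left out, the last holds). Time passes only in rows, so rows that repeat a pose let the fingers close. It gives the time, the measured TCP pose, the force, the opening and the grip force at its end, in the units of the state.
- env.observe(): the state, without advancing time (a new reading comes with each control period).
- get_image(name): name is "scene" or "side" or "wrist"; returns a dict with "img" (400x640x3 uint8, red, green, blue), "z_map" (400x640 float32, m along the optical axis (not along the pixel's ray), 0 where there is no reading), "intrinsics" (3x3 intrinsics, pixels), "rvec" (rotation vector, rad) and "tvec" (3), from world to camera coordinates, as OpenCV has them. Camera axes: x right, y down, z forward; pixel columns grow to the right and rows downward; lengths in m; the calibration is good to about 2 mm. A picture is of the moment at which its call begins.
- close_job(): hands the job in; it is judged then, once.
The state is a dict: "time_s": time; "q": joint angles; "qvel": joint speeds; "joint_efforts": joint torques, N m; "position": TCP position; "tool_rot": TCP orientation; "ft_force": force on the tool from outside, world axes, zero at the start; "wrist_torque": the same for the moment, N m; "grip_width": finger opening in m; "gripper_force": force on a finger pad.
Only numpy, scipy, OpenCV 4.12 (cv2) and the standard library are available. Lean on these libraries where they do the work, as an engineer would, in place of code of your own. Each camera call takes 0.05 s, during which the arm holds its last target. There are 200 camera calls.

## Working session

There is one attempt and no reset: what is moved stays moved. The work goes in short steps, Python scripts to look and compute and a tool call to move; the robot and the scene stay as the last step left them, time stands still between calls to the robot, and variables do not carry over. Pictures are saved under pics/ and viewed, at most 14 in all, crops included, and the job is handed in when it is done.

Besides the shell and the picture viewer there is one more tool, called as name(argument=value, ...), one argument or row to a line, values as JSON. step_arm: Moves the arm, as the interface text tells. Its arguments: {"type":"object","properties":{"targets":{"type":"array","items":{"type":"array"}},"jaw":{"type":"number"},"grip_force":{"type":"number"}},"required":["targets"]}

```bash
ls; mkdir -p pics
cat > h.py <<'E'
import numpy as np, cv2
from rig import env, get_image, close_job
def grab(n):
    d=get_image(n); R,_=cv2.Rodrigues(np.array(d['rvec'],float)); t=np.array(d['tvec'],float).reshape(3)
    K=np.array(d['intrinsics']); z=d['z_map']; v,u=np.mgrid[:400,:640]
    c=np.stack([(u-K[0,2])/K[0,0]*z,(v-K[1,2])/K[1,1]*z,z],-1)
    d['P']=(c-t)@R; d['P'][z==0]=np.nan; d['R']=R;d['t']=t;d['K']=K
    return d
E
python3 - <<'E'
from h import *
a=grab('scene');b=grab('side')
cv2.imwrite('pics/scene.png',a['img'][...,::-1]);cv2.imwrite('pics/side.png',b['img'][...,::-1])
np.savez('s0.npz',P=a['P'],img=a['img'],P2=b['P'],img2=b['img'])
s=env.observe();print(s)
E
```

```text
pics
{'time_s': 0.1, 'q': array([-7.95453223e+01,  2.18367028e+01,  7.43780950e+01,  3.28161331e-04,
        8.38589150e+01, -1.23367593e+01]), 'qvel': array([-0.08516541, -0.06083219, -0.15279349,  0.04107085, -0.0404529 ,
       -0.04097448]), 'joint_efforts': array([ 4.19778546e-03, -4.49222839e+01, -2.31656313e+01, -1.15462012e-04,
        3.63921979e-03,  7.66341572e-06]), 'position': array([ 0.21300043, -0.50680074,  0.23079116]), 'tool_rot': array([[ 9.21921327e-01,  3.87377096e-01, -2.27850796e-04],
       [ 3.87377061e-01, -9.21920500e-01,  1.26620600e-03],
       [ 2.80438884e-04, -1.25560649e-03, -9.99999172e-01]]), 'ft_force': array([-0.35332974, -0.30437519,  1.63615492]), 'wrist_torque': array([-0.0231754 , -0.06747279, -0.03207292]), 'gripper_force': 0.0, 'grip_width': 0.08562230640090392}
```

View pics/scene.png

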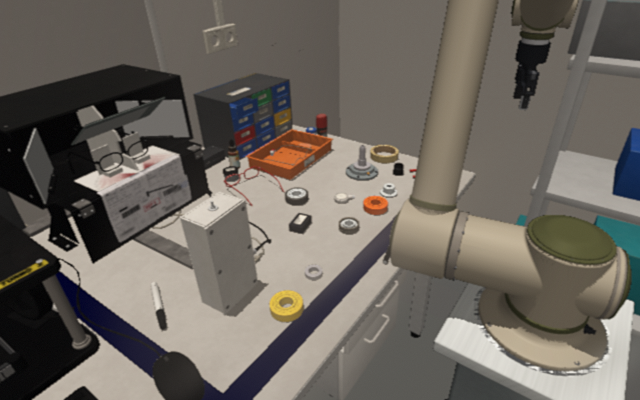

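View pics/side.png

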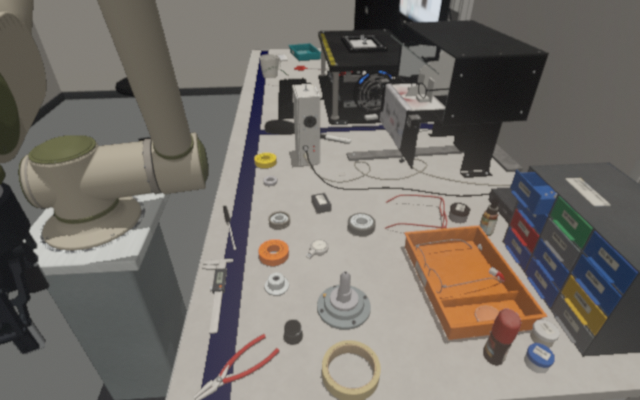

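The scene view shows these (side-view pixels in brackets):
- Grey ring with a dark rim at (296,196) [361,222].
- Smaller grooved ring at (348,226) [279,220].
- Small steel ring at (313,271) [270,181].
- Hat at (389,189) [276,285].
- Spindle at (361,163) [344,300].
- Orange ring at (375,205) and yellow ring at (286,305): these are decoys, so the roughing wheel should be the dark-rimmed (296,196).
- Loupe at (398,169), lens clock at (343,198), pad at (300,222).

I'll confirm this in a crop and measure it.

Run:
```python
from h import *
d=np.load('s0.npz')
c=cv2.resize(d['img2'][140:360,220:400],None,fx=2.7,fy=2.7,interpolation=cv2.INTER_CUBIC);cv2.imwrite('pics/crop1.png',c[...,::-1])
for P,seeds in((d['P2'],dict(rough=(361,222),bevel=(279,220),spacer=(270,181),cap=(276,285),spindle=(344,300),loupe=(293,331),clock=(318,247),pad=(321,202),orange=(273,251),yellow=(265,159))),(d['P'],dict(rough=(296,196),bevel=(348,226),spacer=(313,271),cap=(389,189),spindle=(361,163),orange=(375,205),loupe=(398,169)))):
  m=np.nan_to_num((P[...,2]>0.005)&(P[...,2]<0.13)).astype(np.uint8)
  n,l=cv2.connectedComponents(m,connectivity=4)
  for k,(u,v) in seeds.items():
    w=l[v-10:v+11,u-10:u+11];w=w[w>0]
    if not len(w): print(k,'none');continue
    i=np.bincount(w).argmax();q=P[l==i];zt=np.percentile(q[:,2],98)
    t=q[q[:,2]>zt-.004][:,:2].astype(np.float32)
    (cx,cy),r=cv2.minEnclosingCircle(t)
    print(k,len(q),'ztop %.3f'%zt,'c %.3f %.3f r %.4f'%(cx,cy,r),'bbox',q.min(0).round(3),q.max(0).round(3))
```

```text
rough 513 ztop 0.025 c 0.672 -0.085 r 0.0345 bbox [ 0.639 -0.119  0.005] [ 0.706 -0.051  0.026]
bevel 307 ztop 0.020 c 0.469 -0.050 r 0.0293 bbox [ 0.447 -0.079  0.005] [ 0.499 -0.021  0.022]
spacer 101 ztop 0.016 c 0.446 0.140 r 0.0213 bbox [0.428 0.119 0.005] [0.465 0.158 0.017]
cap 395 ztop 0.028 c 0.468 -0.260 r 0.0172 bbox [ 0.444 -0.285  0.005] [ 0.491 -0.243  0.029]
spindle 2010 ztop 0.092 c 0.598 -0.325 r 0.0092 bbox [ 0.546 -0.375  0.005] [ 0.649 -0.272  0.098]
loupe 381 ztop 0.033 c 0.499 -0.382 r 0.0159 bbox [ 0.482 -0.4    0.005] [ 0.515 -0.367  0.034]
clock 254 ztop 0.016 c 0.560 -0.157 r 0.0255 bbox [ 0.533 -0.181  0.005] [ 0.584 -0.132  0.018]
pad 304 ztop 0.025 c 0.582 0.014 r 0.0339 bbox [ 0.557 -0.019  0.005] [0.606 0.049 0.026]
orange 640 ztop 0.024 c 0.460 -0.168 r 0.0346 bbox [ 0.427 -0.203  0.005] [ 0.493 -0.134  0.025]
yellow 290 ztop 0.025 c 0.429 0.255 r 0.0347 bbox [0.396 0.216 0.005] [0.462 0.289 0.026]
rough 330 ztop 0.023 c 0.667 -0.082 r 0.0354 bbox [ 0.633 -0.117  0.005] [ 0.701 -0.047  0.024]
bevel 266 ztop 0.019 c 0.467 -0.048 r 0.0279 bbox [ 0.44  -0.074  0.005] [ 0.494 -0.021  0.021]
spacer 160 ztop 0.013 c 0.440 0.143 r 0.0204 bbox [0.421 0.123 0.005] [0.46  0.163 0.014]
cap 139 ztop 0.027 c 0.462 -0.259 r 0.0185 bbox [ 0.439 -0.274  0.005] [ 0.484 -0.235  0.028]
spindle 554 ztop 0.089 c 0.592 -0.320 r 0.0080 bbox [ 0.542 -0.366  0.005] [ 0.644 -0.269  0.096]
orange 364 ztop 0.023 c 0.453 -0.165 r 0.0353 bbox [ 0.421 -0.199  0.005] [ 0.488 -0.129  0.024]
loupe 114 ztop 0.032 c 0.492 -0.381 r 0.0163 bbox [ 0.477 -0.396  0.005] [ 0.508 -0.361  0.032]
```

View pics/crop1.png

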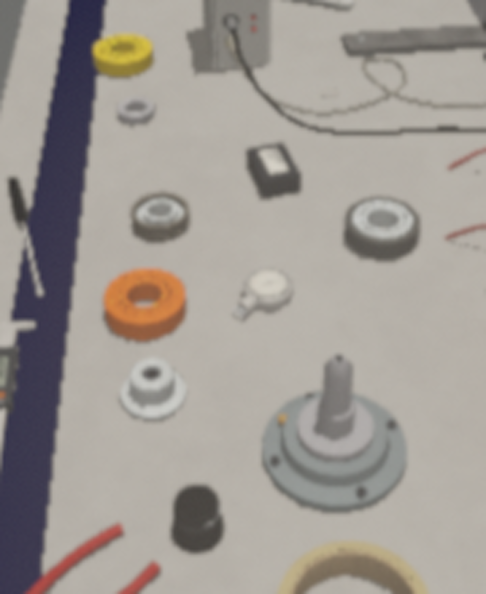

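The crop confirms it: dark-rimmed wheel (roughing) at crop (381,225), grooved wheel at (160,213), steel ring at (135,108), cap at (152,385). The only other rings of that shape are orange and yellow. Moving off.

step_arm(
  targets=[
    [[0.2,-0.01,0],[0,0,-0.3]],
    [[0.4,-0.02,0],[0,0,-0.6]],
    [[0.7,-0.04,0],[0,0,-1]],
    [[0.7,-0.04,0],[0,0,-1]],
    [[0.7,-0.04,0],[0,0,-1]],
    [[0.7,-0.04,0],[0,0,-1]],
    [[0.7,-0.04,0],[0,0,-1]],
    [[0.7,-0.04,0],[0,0,-1]],
  ],
  jaw=85,
  grip_force=40,
)

```text
time_s: 0.77
position: [0.4026, -0.414, 0.2309]
tool_rot: [[0.375, 0.927, -0.001], [0.927, -0.375, 0.001], [0.0, -0.001, -1.0]]
ft_force: [-0.1, -0.7, 0.4]
grip_width: 0.085
gripper_force: 0.0
```

```bash
cat > go.py <<'E'
# prints normalized tool shift/turn to reach (x,y,z) tool-down with tool x=+Y, tool y=+X
import sys
from h import *
def go(p):
    s=env.observe();R=np.array(s['tool_rot']);T=np.array([[0,1,0],[1,0,0],[0,0,-1.]])
    d=R.T@(np.array(p)-s['position'])/.3; w=cv2.Rodrigues(R.T@T)[0].ravel()/np.radians(45)
    print('t',round(s['time_s'],2),'pos',s['position'].round(4),'shift',d.round(4),'turn',w.round(3),'F',s['ft_force'].round(1),'w',round(s['grip_width'],4))
if __name__=='__main__': go([float(a) for a in sys.argv[1:4]])
E
python3 go.py 0.595 -0.322 0.23
```

```text
t 0.77 pos [ 0.4026 -0.414   0.2309] shift [0.5248 0.4793 0.0027] turn [-0.001 -0.001 -0.49 ] F [-0.1 -0.7  0.4] w 0.085
```

step_arm(
  targets=[
    [[0.525,0.479,0.003],[-0.001,-0.001,-0.49]],
    [[0.525,0.479,0.003],[-0.001,-0.001,-0.49]],
    [[0.525,0.479,0.003],[-0.001,-0.001,-0.49]],
    [[0.525,0.479,0.003],[-0.001,-0.001,-0.49]],
    [[0.525,0.479,0.003],[-0.001,-0.001,-0.49]],
    [[0.525,0.479,0.003],[-0.001,-0.001,-0.49]],
    [[0.525,0.479,0.003],[-0.001,-0.001,-0.49]],
    [[0.525,0.479,0.003],[-0.001,-0.001,-0.49]],
  ],
)

```text
time_s: 1.43
position: [0.594, -0.3236, 0.2299]
tool_rot: [[0.004, 1.0, -0.0], [1.0, -0.004, -0.001], [-0.001, -0.0, -1.0]]
ft_force: [-0.9, -0.1, -0.1]
grip_width: 0.085
gripper_force: 0.0
```

```bash
python3 go.py 0.67 -0.083 0.23
python3 - <<'E'
from h import *
a=grab('wrist');cv2.imwrite('pics/w1.png',a['img'][...,::-1])
print('cam pos',-a['R'].T@a['t'],a['K'][0,0]); np.savez('w1.npz',P=a['P'],img=a['img'])
E
```

```text
t 1.43 pos [ 0.594  -0.3236  0.2299] shift [ 8.029e-01  2.501e-01 -8.000e-04] turn [-0.001  0.001 -0.005] F [-0.9 -0.1 -0.1] w 0.085
cam pos [ 0.59476413 -0.25421737  0.37246473] 311.50335464544725
```

View pics/w1.png

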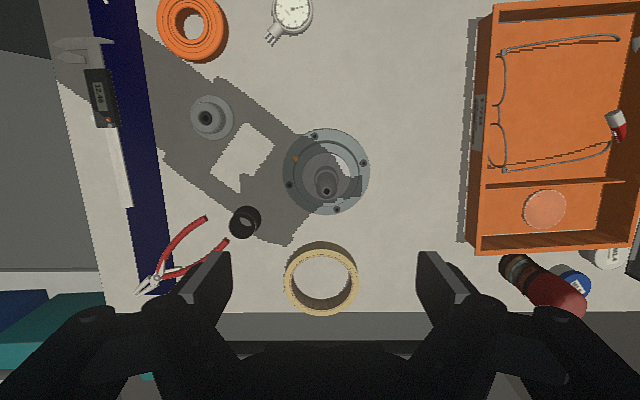

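The wrist view looks straight down on the spindle (foot centre about (326,172), nose about (327,190)). The loupe is at (245,222) and the cap at (211,118). Next I'll measure it and then view the roughing wheel from the same relative pose.

```bash
cat >> h.py <<'E'
from scipy.optimize import least_squares
def circ(P,c,R,z0,z1,r):
    m=(np.hypot(P[...,0]-c[0],P[...,1]-c[1])<R)&(P[...,2]>z0)&(P[...,2]<z1)
    q=P[m][:,:2]
    if len(q)<10: return None
    h=cv2.convexHull(q.astype(np.float32))[:,0]
    f=least_squares(lambda x:np.hypot(h[:,0]-x[0],h[:,1]-x[1])-x[2],[*c,r],loss='soft_l1',f_scale=5e-4).x
    return f.round(4),len(q),round(float(np.median(P[m][:,2])),4)
E
python3 - <<'E'
from h import *
P=np.load('w1.npz')['P'];c=(0.595,-0.322)
for a in((.06,.006,.012,.052),(.045,.018,.025,.037),(.035,.027,.034,.027),(.015,.09,.1,.005),(.015,.05,.09,.01)): print(a,circ(P,c,*a))
for n,c,R,z0,z1,r in(('cap',(.465,-.26),.04,.003,.01,.025),('caphub',(.465,-.26),.025,.02,.03,.0165),('orange',(.457,-.167),.05,.015,.03,.034)): print(n,circ(P,c,R,z0,z1,r))
E
```

```text
(0.06, 0.006, 0.012, 0.052) (array([ 0.5962, -0.322 ,  0.0517]), 2374, 0.0099)
(0.045, 0.018, 0.025, 0.037) (array([ 0.596 , -0.3216,  0.0374]), 1522, 0.0218)
(0.035, 0.027, 0.034, 0.027) (array([ 0.5961, -0.3219,  0.0267]), 1155, 0.0298)
(0.015, 0.09, 0.1, 0.005) (array([ 0.5963, -0.322 ,  0.0076]), 207, 0.0945)
(0.015, 0.05, 0.09, 0.01) (array([ 0.5964, -0.3209,  0.011 ]), 293, 0.0832)
cap (array([ 0.4661, -0.2581,  0.0248]), 678, 0.0062)
caphub (array([ 0.4664, -0.2581,  0.0166]), 789, 0.0255)
orange (array([ 0.459 , -0.1662,  0.0338]), 2898, 0.0215)
```

step_arm(
  targets=[
    [[0.803,0.25,0],[-0.001,0.001,-0.005]],
    [[0.803,0.25,0],[-0.001,0.001,-0.005]],
    [[0.803,0.25,0],[-0.001,0.001,-0.005]],
    [[0.803,0.25,0],[-0.001,0.001,-0.005]],
    [[0.803,0.25,0],[-0.001,0.001,-0.005]],
    [[0.803,0.25,0],[-0.001,0.001,-0.005]],
    [[0.803,0.25,0],[-0.001,0.001,-0.005]],
    [[0.803,0.25,0],[-0.001,0.001,-0.005]],
    [[0.803,0.25,0],[-0.001,0.001,-0.005]],
  ],
)

```text
time_s: 2.23
position: [0.6696, -0.084, 0.2305]
tool_rot: [[0.001, 1.0, 0.001], [1.0, -0.001, -0.001], [-0.001, 0.001, -1.0]]
ft_force: [0.6, -0.4, -0.2]
grip_width: 0.0852
gripper_force: 0.0
```

Run:
```python
from h import *
from go import go
go((.67,-.083,.05))
P=grab('wrist')['P']
print('rough',circ(P,(.67,-.083),.05,.015,.03,.034))
print('bevel',circ(P,(.468,-.049),.04,.013,.026,.027))
print('table',np.nanmedian(P[(abs(P[...,0]-.67)<.08)&(abs(P[...,1]+.08)<.08)][:,2]))
```

```text
t 2.23 pos [ 0.6696 -0.084   0.2305] shift [3.600e-03 6.000e-04 6.018e-01] turn [ 0.002  0.001 -0.001] F [ 0.6 -0.4 -0.2] w 0.0852
rough (array([ 0.6706, -0.0821,  0.0338]), 2242, 0.0214)
bevel (array([ 0.4708, -0.0473,  0.027 ]), 1231, 0.0175)
table 0.29885580154498326
```

step_arm(
  targets=[
    [[0.006,0.004,0.1],[0.002,0.001,-0.001]],
    [[0.006,0.004,0.24],[0.002,0.001,-0.001]],
    [[0.006,0.004,0.37],[0.002,0.001,-0.001]],
    [[0.006,0.004,0.5],[0.002,0.001,-0.001]],
    [[0.006,0.004,0.6],[0.002,0.001,-0.001]],
    [[0.006,0.004,0.67],[0.002,0.001,-0.001]],
    [[0.006,0.004,0.73],[0.002,0.001,-0.001]],
    [[0.006,0.004,0.765],[0.002,0.001,-0.001]],
    [[0.006,0.004,0.765],[0.002,0.001,-0.001]],
  ],
)

```text
time_s: 3.03
position: [0.6703, -0.0822, -0.0014]
tool_rot: [[0.0, 1.0, -0.004], [1.0, -0.0, 0.002], [0.002, -0.004, -1.0]]
ft_force: [-0.3, -0.3, 1.4]
grip_width: 0.0849
gripper_force: 0.0
```

step_arm(
  targets=[
    [[0,0,0],[0,0,0]],
    [[0,0,0],[0,0,0]],
    [[0,0,0],[0,0,0]],
    [[0,0,0],[0,0,0]],
    [[0,0,0],[0,0,0]],
    [[0,0,0],[0,0,0]],
  ],
  jaw=55,
  grip_force=50,
)

```text
time_s: 3.53
position: [0.6725, -0.0814, 0.0028]
tool_rot: [[-0.002, 1.0, 0.003], [1.0, 0.002, -0.001], [-0.001, 0.003, -1.0]]
ft_force: [-1.0, -1.6, 6.6]
grip_width: 0.066
gripper_force: 57.3
```

```bash
python3 go.py 0.6706 -0.0821 0.16
python3 - <<'E'
from h import *
a=grab('wrist');cv2.imwrite('pics/g1.png',a['img'][...,::-1])
print(circ(a['P'],(.67,-.083),.05,.015,.03,.034))
E
```

```text
t 3.53 pos [ 0.6725 -0.0814  0.0028] shift [-0.0027 -0.0051 -0.5241] turn [0.003 0.001 0.002] F [-1.  -1.6  6.6] w 0.066
(array([ 0.6728, -0.0821,  0.0343]), 15349, 0.0214)
```

View pics/g1.png

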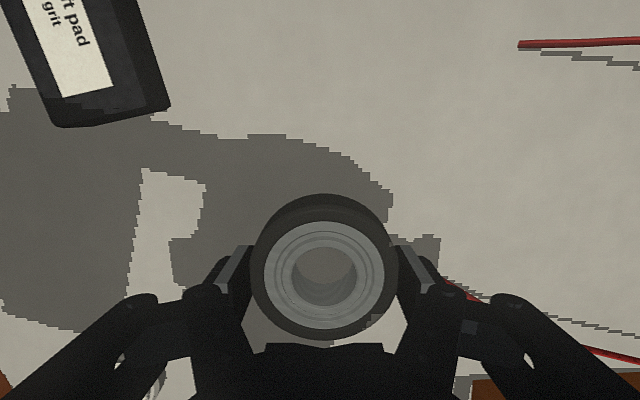

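The wheel is centred between the pads (324,272), and the jaw reads 66 mm. Next I lift it, check it in hand, and carry it over the spindle.

step_arm(
  targets=[
    [[0,0,-0.06],[0,0,0]],
    [[0,0,-0.15],[0,0,0]],
    [[0,0,-0.28],[0,0,0]],
    [[0,0,-0.4],[0,0,0]],
    [[0,0,-0.5],[0,0,0]],
    [[-0.08,-0.02,-0.54],[0,0,0]],
    [[-0.2,-0.06,-0.54],[0,0,0]],
    [[-0.32,-0.1,-0.54],[0,0,0]],
    [[-0.44,-0.14,-0.54],[0,0,0]],
    [[-0.53,-0.165,-0.54],[0,0,0]],
  ],
)

```text
time_s: 4.42
position: [0.6212, -0.2423, 0.1629]
tool_rot: [[-0.001, 1.0, -0.001], [1.0, 0.001, 0.0], [0.0, -0.001, -1.0]]
ft_force: [0.1, -1.2, -3.3]
grip_width: 0.0656
gripper_force: 57.9
```

```bash
cat > held.py <<'E'
# held.py guess_zoff z0 z1 R r: measure held part centre/top relative to TCP, and shift to target given
import sys
from h import *
def held(dz0,dz1,R,r):
    d=grab('wrist');s=env.observe();p=s['position']
    f=circ(d['P'],p[:2],R,p[2]+dz0,p[2]+dz1,r)
    print('held rel TCP',(f[0][:2]-p[:2]).round(4),f[0][2],'ztop rel',round(f[2]-p[2],4),'n',f[1]);return d
if __name__=='__main__': held(*[float(a) for a in sys.argv[1:5]])
E
python3 held.py 0.01 0.03 0.045 0.034; python3 go.py .5961 -.322 .16
```

```text
held rel TCP [0.0014 0.0041] 0.0342 ztop rel 0.0188 n 15846
t 4.47 pos [ 0.6201 -0.2471  0.1626] shift [-0.2501 -0.0792  0.0093] turn [-0.001  0.002 -0.004] F [-1.6 -4.3 -3.4] w 0.0654
```

step_arm(
  targets=[
    [[-0.1,-0.03,0],[0,0,0]],
    [[-0.2,-0.06,0],[0,0,0]],
    [[-0.265,-0.081,0],[0,0,0]],
    [[-0.265,-0.081,0],[0,0,0]],
    [[-0.265,-0.081,0],[0,0,0]],
    [[-0.265,-0.081,0],[0,0,0]],
    [[-0.265,-0.081,0],[0,0,0]],
  ],
)

```text
time_s: 5.05
position: [0.5988, -0.3182, 0.1627]
tool_rot: [[-0.003, 1.0, -0.0], [1.0, 0.003, 0.001], [0.001, -0.0, -1.0]]
ft_force: [-0.2, 0.9, -3.0]
grip_width: 0.0657
gripper_force: 57.9
```

```bash
for i in 1 2 3; do python3 held.py 0.01 0.03 0.045 0.034; python3 go.py .5961 -.322 .16; done
```

```text
held rel TCP [ 0.0003 -0.0006] 0.0342 ztop rel 0.0186 n 15903
t 5.1 pos [ 0.5989 -0.3182  0.1627] shift [-0.0127 -0.0093  0.0091] turn [-0.    -0.001  0.004] F [ 0.2 -0.4 -2.3] w 0.0658
held rel TCP [ 0.0001 -0.0004] 0.0341 ztop rel 0.0186 n 15906
t 5.15 pos [ 0.5989 -0.3183  0.1627] shift [-0.0124 -0.0093  0.0091] turn [-0.    -0.001  0.004] F [ 0.2 -0.  -3.8] w 0.0661
held rel TCP [ 0.0003 -0.0005] 0.0342 ztop rel 0.0186 n 15909
t 5.2 pos [ 0.5988 -0.3184  0.1627] shift [-0.0118 -0.0092  0.0091] turn [-0.    -0.001  0.004] F [-0.4 -0.1 -3.5] w 0.0663
```

step_arm(
  targets=[
    [[-0.01,-0.0095,0],[0,0,0.004]],
    [[-0.01,-0.0095,0.05],[0,0,0.004]],
    [[-0.01,-0.0095,0.1],[0,0,0.004]],
    [[-0.01,-0.0095,0.15],[0,0,0.004]],
    [[-0.01,-0.0095,0.2],[0,0,0.004]],
    [[-0.01,-0.0095,0.24],[0,0,0.004]],
    [[-0.01,-0.0095,0.24],[0,0,0.004]],
    [[-0.01,-0.0095,0.24],[0,0,0.004]],
    [[-0.01,-0.0095,0.24],[0,0,0.004]],
  ],
)

```text
time_s: 5.95
position: [0.596, -0.3227, 0.0917]
tool_rot: [[0.001, 1.0, 0.001], [1.0, -0.001, -0.0], [-0.0, 0.001, -1.0]]
ft_force: [0.2, 0.5, -2.9]
grip_width: 0.0657
gripper_force: 57.8
```

```bash
python3 held.py 0.01 0.03 0.045 0.034; python3 go.py .5959 -.3215 .0335;  python3 - <<'E'
from h import *
P=grab('wrist')['P']
print(circ(P,(.596,-.322),.012,.088,.1,.005),circ(P,(.596,-.322),.06,.006,.012,.052))
E
```

```text
held rel TCP [ 0.0002 -0.0007] 0.0343 ztop rel 0.0184 n 15934
t 6.0 pos [ 0.596  -0.3227  0.0919] shift [ 0.0041 -0.0007  0.1945] turn [ 0.002  0.001 -0.001] F [-0.3  0.1 -3.1] w 0.066
(array([ 0.5965, -0.3236,  0.0079]), 585, 0.095) (array([ 0.5964, -0.3221,  0.0518]), 3901, 0.0098)
```

step_arm(
  targets=[
    [[0.004,0,0],[0,0,0]],
    [[0.004,0,0.03],[0,0,0]],
    [[0.004,0,0.06],[0,0,0]],
    [[0.004,0,0.09],[0,0,0]],
    [[0.004,0,0.12],[0,0,0]],
    [[0.004,0,0.15],[0,0,0]],
    [[0.004,0,0.18],[0,0,0]],
    [[0.004,0,0.195],[0,0,0]],
    [[0.004,0,0.195],[0,0,0]],
    [[0.004,0,0.195],[0,0,0]],
  ],
)

```text
time_s: 6.88
position: [0.5955, -0.321, 0.0328]
tool_rot: [[0.001, 1.0, -0.0], [1.0, -0.001, 0.001], [0.001, -0.0, -1.0]]
ft_force: [-4.9, 3.5, 5.4]
grip_width: 0.0659
gripper_force: 58.9
```

```bash
python3 held.py 0.01 0.03 0.045 0.034; python3 go.py .5961 -.3214 .0335
```

```text
held rel TCP [ 0.0001 -0.0007] 0.0343 ztop rel 0.0186 n 14784
t 6.93 pos [ 0.5955 -0.321   0.0328] shift [-0.0013  0.0022 -0.0023] turn [-0.    -0.001 -0.001] F [-4.9  3.   5.4] w 0.0657
```

Home: the wheel's underside is at about 29.5 mm with a light contact force. I release and rise to check.

step_arm(
  targets=[
    [[0,0,0],[0,0,0]],
    [[0,0,0],[0,0,0]],
    [[0,0,0],[0,0,0]],
    [[0,0,-0.05],[0,0,0]],
    [[0,0,-0.15],[0,0,0]],
    [[0,0,-0.28],[0,0,0]],
    [[0,0,-0.41],[0,0,0]],
    [[0,0,-0.54],[0,0,0]],
    [[0,0,-0.65],[0,0,0]],
    [[0,0,-0.65],[0,0,0]],
  ],
  jaw=85,
)

```text
time_s: 7.77
position: [0.5973, -0.3224, 0.2353]
tool_rot: [[0.001, 1.0, 0.011], [1.0, -0.001, -0.008], [-0.008, 0.011, -1.0]]
ft_force: [0.4, -0.1, 0.8]
grip_width: 0.0853
gripper_force: 0.0
```

step_arm(
  targets=[
    [[0,0,0],[0,0,0]],
    [[0,0,0],[0,0,0]],
  ],
)

```text
time_s: 7.93
position: [0.5954, -0.3211, 0.226]
tool_rot: [[0.001, 1.0, -0.001], [1.0, -0.001, 0.002], [0.002, -0.001, -1.0]]
ft_force: [0.6, -0.3, -0.7]
grip_width: 0.0845
gripper_force: 0.0
```

Run:
```python
from h import *
from go import go
a=grab('wrist');P=a['P'];cv2.imwrite('pics/r1.png',a['img'][...,::-1])
c=(.596,-.322)
print('rough',circ(P,c,.05,.046,.058,.034),'nose',circ(P,c,.015,.088,.1,.005),'foot',circ(P,c,.06,.006,.012,.052))
go((.443,.1415,.23))
```

```text
rough (array([ 0.5954, -0.3215,  0.0338]), 2718, 0.0513) nose (array([ 0.5961, -0.3218,  0.0087]), 269, 0.0931) foot (array([ 0.5961, -0.3219,  0.0517]), 2101, 0.0098)
t 7.98 pos [ 0.5953 -0.321   0.2253] shift [ 1.5411 -0.5095 -0.0105] turn [-0.003 -0.003 -0.002] F [ 0.   0.7 -0.3] w 0.0849
```

step_arm(
  targets=[
    [[0.9,-0.3,-0.01],[0,0,0]],
    [[0.9,-0.3,-0.01],[0,0,0]],
    [[0.9,-0.3,-0.01],[0,0,0]],
    [[0.9,-0.3,-0.01],[0,0,0]],
    [[0.9,-0.3,-0.01],[0,0,0]],
    [[0.9,-0.3,-0.01],[0,0,0]],
    [[0.9,-0.3,-0.01],[0,0,0]],
    [[0.9,-0.3,-0.01],[0,0,0]],
  ],
)

```text
time_s: 8.65
position: [0.5034, -0.0461, 0.2295]
tool_rot: [[-0.003, 1.0, -0.003], [1.0, 0.003, 0.003], [0.003, -0.003, -1.0]]
ft_force: [0.8, 0.1, 0.7]
grip_width: 0.0849
gripper_force: 0.0
```

step_arm(
  targets=[
    [[0.64,-0.21,0],[0,0,0]],
    [[0.64,-0.21,0],[0,0,0]],
    [[0.64,-0.21,0],[0,0,0]],
    [[0.64,-0.21,0],[0,0,0]],
    [[0.64,-0.21,0],[0,0,0]],
    [[0.64,-0.21,0],[0,0,0]],
    [[0.64,-0.21,0],[0,0,0]],
    [[0.64,-0.21,0],[0,0,0]],
    [[0.64,-0.21,0],[0,0,0]],
  ],
)

```text
time_s: 9.4
position: [0.4436, 0.1399, 0.2299]
tool_rot: [[0.003, 1.0, -0.001], [1.0, -0.003, 0.0], [0.0, -0.001, -1.0]]
ft_force: [-0.6, -0.2, -0.6]
grip_width: 0.0848
gripper_force: 0.0
```

Run:
```python
from h import *
from go import go
P=grab('wrist')['P']
f=circ(P,(.443,.1415),.035,.007,.016,.02);print(f)
go((f[0][0],f[0][1],.006))
```

```text
(array([0.4432, 0.1427, 0.0198]), 622, 0.0117)
t 9.45 pos [0.4437 0.1398 0.23  ] shift [ 0.0094 -0.0008  0.7466] turn [-0.001 -0.001 -0.004] F [-0.2  0.7 -0.4] w 0.0852
```

step_arm(
  targets=[
    [[0.009,-0.001,0.1],[0,0,-0.004]],
    [[0.009,-0.001,0.24],[0,0,-0.004]],
    [[0.009,-0.001,0.37],[0,0,-0.004]],
    [[0.009,-0.001,0.5],[0,0,-0.004]],
    [[0.009,-0.001,0.6],[0,0,-0.004]],
    [[0.009,-0.001,0.67],[0,0,-0.004]],
    [[0.009,-0.001,0.72],[0,0,-0.004]],
    [[0.009,-0.001,0.745],[0,0,-0.004]],
    [[0.009,-0.001,0.757],[0,0,-0.004]],
    [[0.009,-0.001,0.757],[0,0,-0.004]],
  ],
  jaw=60,
)

```text
time_s: 10.28
position: [0.4431, 0.1432, 0.0031]
tool_rot: [[-0.001, 1.0, -0.001], [1.0, 0.001, 0.001], [0.001, -0.001, -1.0]]
ft_force: [-0.2, -0.7, -0.0]
grip_width: 0.0601
gripper_force: 0.0
```

step_arm(
  targets=[
    [[0,0,0],[0,0,0]],
    [[0,0,0],[0,0,0]],
    [[0,0,0],[0,0,0]],
    [[0,0,0],[0,0,0]],
    [[0,0,0],[0,0,0]],
    [[0,0,0],[0,0,0]],
    [[0,0,0],[0,0,0]],
    [[0,0,0],[0,0,0]],
  ],
  jaw=25,
  grip_force=35,
)

```text
time_s: 10.95
position: [0.4434, 0.1437, 0.0046]
tool_rot: [[-0.002, 1.0, 0.002], [1.0, 0.002, 0.001], [0.001, 0.002, -1.0]]
ft_force: [-0.5, -1.6, 5.3]
grip_width: 0.0373
gripper_force: 34.5
```

```bash
python3 held.py 0.003 0.018 0.03 0.02; python3 go.py .4432 .1427 .17
```

```text
held rel TCP [0.0004 0.0015] 0.023 ztop rel 0.0074 n 4257
t 11.0 pos [0.4434 0.1437 0.0045] shift [-3.000e-03  4.000e-04 -5.515e-01] turn [ 0.003 -0.001  0.003] F [-1.7 -2.   5.5] w 0.0376
```

step_arm(
  targets=[
    [[0,0,-0.04],[0,0,0]],
    [[0,0,-0.12],[0,0,0]],
    [[0,0,-0.25],[0,0,0]],
    [[0,0,-0.38],[0,0,0]],
    [[0,0,-0.5],[0,0,0]],
    [[0,0,-0.55],[0,0,0]],
    [[0,0,-0.55],[0,0,0]],
    [[0,0,-0.55],[0,0,0]],
  ],
)

```text
time_s: 11.67
position: [0.4428, 0.1437, 0.1691]
tool_rot: [[-0.002, 1.0, 0.002], [1.0, 0.002, 0.001], [0.001, 0.002, -1.0]]
ft_force: [0.6, 0.9, -1.4]
grip_width: 0.0377
gripper_force: 35.4
```

```bash
python3 - <<'E'
from held import *
d=held(0.004,0.018,0.024,0.02)
cv2.imwrite('pics/g2.png',d['img'][...,::-1])
np.savez('g2.npz',P=d['P'],img=d['img'],p=env.observe()['position'])
E
python3 go.py .5961 -.3214 .17
```

```text
held rel TCP [0.0006 0.0006] 0.0217 ztop rel 0.0083 n 3897
t 11.72 pos [0.4423 0.1436 0.1679] shift [-1.5512  0.5095 -0.0082] turn [-0.001 -0.001  0.003] F [-0.3 -0.2 -1.2] w 0.0378
```

View pics/g2.png

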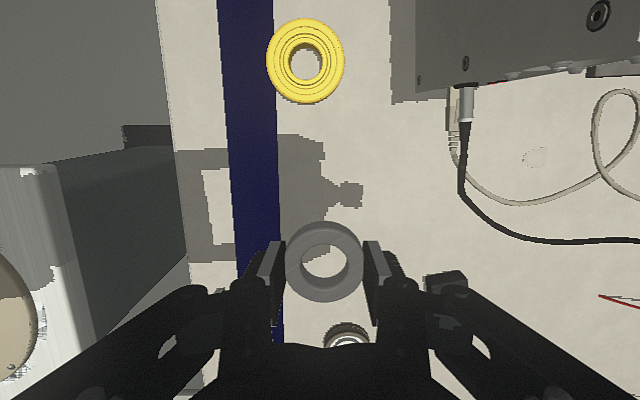

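The spacer is held level at (325,262), and its fit was polluted by the pads. I'll refine it on the pad-free arcs.

```bash
cat > arc.py <<'E'
from h import *
# outer circle of a held part, radius known, excluding pad sides (|dx|>lim)
def arc(P,p,z0,z1,r,lim):
    m=(abs(P[...,0]-p[0])<r)&(abs(P[...,1]-p[1])<r+.008)&(P[...,2]>p[2]+z0)&(P[...,2]<p[2]+z1)
    q=P[m]; zt=np.percentile(q[:,2],90); q=q[abs(q[:,2]-zt)<.002]
    h=cv2.convexHull(q[:,:2].astype(np.float32))[:,0]-p[:2]; h=h[abs(h[:,0])<lim]
    f=least_squares(lambda x:np.hypot(h[:,0]-x[0],h[:,1]-x[1])-r,[0,0],loss='soft_l1',f_scale=5e-4)
    pl=np.linalg.lstsq(np.c_[q[:,:2]-p[:2],np.ones(len(q))],q[:,2]-p[2],rcond=None)[0]
    print('arc rel TCP',f.x.round(4),'rms',np.sqrt((f.fun**2).mean()).round(5),len(h),'ztop rel',round(np.median(q[:,2])-p[2],4),'tilt',pl[:2].round(3))
E
python3 - <<'E'
from arc import *
d=np.load('g2.npz');arc(d['P'],d['p'],.003,.018,.02,.016)
E
```

```text
arc rel TCP [ 0.0007 -0.001 ] rms 0.00014 10 ztop rel 0.0084 tilt [0.001 0.003]
```

step_arm(
  targets=[
    [[-0.9,0.3,0],[0,0,0]],
    [[-0.9,0.3,0],[0,0,0]],
    [[-0.9,0.3,0],[0,0,0]],
    [[-0.9,0.3,0],[0,0,0]],
    [[-0.9,0.3,0],[0,0,0]],
    [[-0.9,0.3,0],[0,0,0]],
    [[-0.9,0.3,0],[0,0,0]],
    [[-0.9,0.3,0],[0,0,0]],
  ],
)

```text
time_s: 12.38
position: [0.5343, -0.1317, 0.1659]
tool_rot: [[0.003, 1.0, -0.002], [1.0, -0.003, 0.0], [0.0, -0.002, -1.0]]
ft_force: [-1.1, -0.1, -0.6]
grip_width: 0.0377
gripper_force: 35.4
```

step_arm(
  targets=[
    [[-0.65,0.21,0],[0,0,0]],
    [[-0.65,0.21,0],[0,0,0]],
    [[-0.65,0.21,0],[0,0,0]],
    [[-0.65,0.21,0],[0,0,0]],
    [[-0.65,0.21,0],[0,0,0]],
    [[-0.65,0.21,0],[0,0,0]],
    [[-0.65,0.21,0],[0,0,0]],
    [[-0.65,0.21,0],[0,0,0]],
    [[-0.65,0.21,0],[0,0,0]],
  ],
)

```text
time_s: 13.13
position: [0.5966, -0.3196, 0.1673]
tool_rot: [[-0.003, 1.0, -0.002], [1.0, 0.003, 0.002], [0.002, -0.002, -1.0]]
ft_force: [0.3, 0.3, -0.1]
grip_width: 0.0378
gripper_force: 35.5
```

```bash
cat > chk.py <<'E'
import sys
from arc import *
from go import go
r,lim=float(sys.argv[1]),float(sys.argv[2])
P=grab('wrist')['P'];p=env.observe()['position'];arc(P,p,.003,float(sys.argv[3]),r,lim)
c=(.596,-.322)
print('nose',circ(P,c,.012,.088,.0985,.005),'foot',circ(P,c,.06,.006,.012,.052))
go((.5961,-.322,.12))
E
python3 chk.py .02 .016 .018
```

```text
arc rel TCP [ 0.0002 -0.0009] rms 0.00029 22 ztop rel 0.0068 tilt [-0.002  0.004]
nose (array([ 0.5963, -0.3218,  0.0087]), 352, 0.0929) foot (array([ 0.5962, -0.3219,  0.0517]), 2578, 0.0098)
t 13.18 pos [ 0.5967 -0.3196  0.1678] shift [-0.0082 -0.0018  0.1592] turn [-0.001 -0.002  0.004] F [ 0.5 -0.   0.4] w 0.0375
```

step_arm(
  targets=[
    [[-0.005,-0.003,0.05],[0,0,0.004]],
    [[-0.005,-0.003,0.1],[0,0,0.004]],
    [[-0.005,-0.003,0.15],[0,0,0.004]],
    [[-0.005,-0.003,0.19],[0,0,0.004]],
    [[-0.005,-0.003,0.23],[0,0,0.004]],
    [[-0.005,-0.003,0.27],[0,0,0.004]],
    [[-0.005,-0.003,0.3],[0,0,0.004]],
    [[-0.005,-0.003,0.33],[0,0,0.004]],
    [[-0.005,-0.003,0.345],[0,0,0.004]],
    [[-0.005,-0.003,0.345],[0,0,0.004]],
  ],
)

```text
time_s: 14.02
position: [0.5956, -0.3219, 0.0636]
tool_rot: [[0.001, 1.0, -0.001], [1.0, -0.001, 0.002], [0.002, -0.001, -1.0]]
ft_force: [-0.5, -0.3, -0.6]
grip_width: 0.0376
gripper_force: 35.5
```

```bash
python3 chk.py .02 .016 .018;  python3 go.py .5959 -.3211 .056
```

```text
arc rel TCP [0. 0.] rms nan 0 ztop rel 0.0132 tilt [-0.003  0.009]
nose (array([ 0.5963, -0.3217,  0.009 ]), 1220, 0.093) foot (array([ 0.5963, -0.322 ,  0.0517]), 4800, 0.0099)
t 14.07 pos [ 0.5958 -0.3222  0.0644] shift [ 0.001   0.0008 -0.1852] turn [-0.001 -0.001 -0.001] F [ 0.5 -0.3 -0.8] w 0.0375
t 14.07 pos [ 0.5958 -0.3222  0.0644] shift [0.0038 0.0002 0.0281] turn [-0.001 -0.001 -0.001] F [ 0.5 -0.3 -0.8] w 0.0375arc.py:9: RuntimeWarning: Mean of empty slice.
  print('arc rel TCP',f.x.round(4),'rms',np.sqrt((f.fun**2).mean()).round(5),len(h),'ztop rel',round(np.median(q[:,2])-p[2],4),'tilt',pl[:2].round(3))
  ret = ret.dtype.type(ret / rcount)
```

step_arm(
  targets=[
    [[0.004,0,0.008],[0,0,0]],
    [[0.004,0,0.016],[0,0,0]],
    [[0.004,0,0.023],[0,0,0]],
    [[0.004,0,0.028],[0,0,0]],
    [[0.004,0,0.028],[0,0,0]],
    [[0.004,0,0.028],[0,0,0]],
  ],
)

```text
time_s: 14.57
position: [0.5959, -0.3213, 0.0566]
tool_rot: [[0.001, 1.0, 0.0], [1.0, -0.001, 0.0], [0.0, 0.0, -1.0]]
ft_force: [-0.8, 1.9, 4.3]
grip_width: 0.0378
gripper_force: 35.9
```

```bash
python3 go.py .5959 -.3211 .056
python3 - <<'E'
from h import *
P=grab('wrist')['P'];print(circ(P,(.596,-.322),.018,.058,.07,.02),circ(P,(.596,-.322),.033,.048,.055,.034))
E
```

```text
t 14.57 pos [ 0.5959 -0.3213  0.0566] shift [ 0.0005 -0.0001  0.0021] turn [ 0.    -0.    -0.001] F [-0.8  1.9  4.3] w 0.0378
(array([ 0.596 , -0.322 ,  0.0179]), 2177, 0.0639) (array([ 0.596 , -0.3219,  0.0329]), 4281, 0.0515)
```

The spacer's top is at 63.9 mm, so it is home. I release it and go on to the bevel wheel.

step_arm(
  targets=[
    [[0,0,0],[0,0,0]],
    [[0,0,0],[0,0,0]],
    [[0,0,0],[0,0,0]],
    [[0,0,0],[0,0,0]],
    [[0,0,-0.05],[0,0,0]],
    [[0,0,-0.15],[0,0,0]],
    [[0,0,-0.27],[0,0,0]],
    [[0,0,-0.39],[0,0,0]],
    [[0,0,-0.5],[0,0,0]],
    [[0,0,-0.58],[0,0,0]],
  ],
  jaw=80,
)

```text
time_s: 15.45
position: [0.5962, -0.3216, 0.2337]
tool_rot: [[0.001, 1.0, 0.003], [1.0, -0.001, -0.002], [-0.002, 0.003, -1.0]]
ft_force: [0.1, 0.3, 0.6]
grip_width: 0.0799
gripper_force: 0.0
```

step_arm(
  targets=[
    [[0,0,0],[0,0,0]],
    [[0,0,0],[0,0,0]],
    [[0,0,0],[0,0,0]],
  ],
)

```text
time_s: 15.7
position: [0.5956, -0.3212, 0.2288]
tool_rot: [[0.001, 1.0, -0.002], [1.0, -0.001, 0.002], [0.002, -0.002, -1.0]]
ft_force: [-0.2, 0.5, -0.9]
grip_width: 0.0802
gripper_force: 0.0
```

Run:
```python
from h import *
from go import go
P=grab('wrist')['P'];c=(.596,-.322)
print('spacer',circ(P,c,.025,.06,.068,.02),'rough',circ(P,c,.05,.046,.056,.034),'foot',circ(P,c,.06,.006,.012,.052))
go((.4708,-.0473,.23))
```

```text
spacer (array([ 0.5959, -0.3223,  0.0198]), 744, 0.0637) rough (array([ 0.5954, -0.3214,  0.0337]), 1987, 0.0514) foot (array([ 0.5961, -0.3219,  0.0517]), 2107, 0.0098)
t 15.75 pos [ 0.5955 -0.3211  0.2283] shift [ 0.9122 -0.4168 -0.0022] turn [-0.003 -0.003 -0.002] F [-0.2 -0.2 -0.2] w 0.08
```

step_arm(
  targets=[
    [[0.912,-0.417,0],[0,0,0]],
    [[0.912,-0.417,0],[0,0,0]],
    [[0.912,-0.417,0],[0,0,0]],
    [[0.912,-0.417,0],[0,0,0]],
    [[0.912,-0.417,0],[0,0,0]],
    [[0.912,-0.417,0],[0,0,0]],
    [[0.912,-0.417,0],[0,0,0]],
    [[0.912,-0.417,0],[0,0,0]],
    [[0.912,-0.417,0],[0,0,0]],
    [[0.912,-0.417,0],[0,0,0]],
  ],
)

```text
time_s: 16.58
position: [0.4712, -0.0477, 0.2298]
tool_rot: [[0.0, 1.0, -0.001], [1.0, -0.0, 0.001], [0.001, -0.001, -1.0]]
ft_force: [0.3, -0.6, 0.3]
grip_width: 0.0802
gripper_force: 0.0
```

Run:
```python
from h import *
from go import go
P=grab('wrist')['P']
f=circ(P,(.4708,-.0473),.04,.013,.024,.027);print(f)
go((f[0][0],f[0][1],.004))
```

```text
(array([ 0.4704, -0.0472,  0.0268]), 955, 0.0175)
t 16.63 pos [ 0.4716 -0.0484  0.2297] shift [ 0.0035 -0.0033  0.7525] turn [-0.001 -0.001 -0.002] F [ 0.  -0.5  0.2] w 0.0798
```

step_arm(
  targets=[
    [[0.004,-0.003,0.1],[0,0,0]],
    [[0.004,-0.003,0.24],[0,0,0]],
    [[0.004,-0.003,0.37],[0,0,0]],
    [[0.004,-0.003,0.5],[0,0,0]],
    [[0.004,-0.003,0.6],[0,0,0]],
    [[0.004,-0.003,0.67],[0,0,0]],
    [[0.004,-0.003,0.72],[0,0,0]],
    [[0.004,-0.003,0.745],[0,0,0]],
    [[0.004,-0.003,0.753],[0,0,0]],
    [[0.004,-0.003,0.753],[0,0,0]],
  ],
)

```text
time_s: 17.47
position: [0.4705, -0.047, 0.0041]
tool_rot: [[0.002, 1.0, -0.001], [1.0, -0.002, 0.001], [0.001, -0.001, -1.0]]
ft_force: [0.2, -0.8, -0.0]
grip_width: 0.0801
gripper_force: 0.0
```

step_arm(
  targets=[
    [[0,0,0],[0,0,0]],
    [[0,0,0],[0,0,0]],
    [[0,0,0],[0,0,0]],
    [[0,0,0],[0,0,0]],
    [[0,0,0],[0,0,0]],
    [[0,0,0],[0,0,0]],
    [[0,0,0],[0,0,0]],
  ],
  jaw=40,
  grip_force=45,
)

```text
time_s: 18.05
position: [0.4706, -0.0466, 0.0057]
tool_rot: [[0.001, 1.0, 0.002], [1.0, -0.001, -0.0], [-0.0, 0.002, -1.0]]
ft_force: [-2.2, -0.8, 8.7]
grip_width: 0.052
gripper_force: 45.8
```

step_arm(
  targets=[
    [[0,0,-0.04],[0,0,0]],
    [[0,0,-0.12],[0,0,0]],
    [[0,0,-0.25],[0,0,0]],
    [[0,0,-0.38],[0,0,0]],
    [[0,0,-0.5],[0,0,0]],
    [[0,0,-0.56],[0,0,0]],
    [[0,0,-0.56],[0,0,0]],
    [[0,0,-0.56],[0,0,0]],
  ],
)

```text
time_s: 18.72
position: [0.4701, -0.0463, 0.173]
tool_rot: [[0.001, 1.0, 0.002], [1.0, -0.001, -0.0], [-0.0, 0.002, -1.0]]
ft_force: [-0.1, 0.4, -2.3]
grip_width: 0.0518
gripper_force: 48.4
```

Run:
```python
from arc import *
from go import go
d=grab('wrist');p=env.observe()['position'];arc(d['P'],p,.005,.024,.027,.021)
cv2.imwrite('pics/g3.png',d['img'][...,::-1])
go((.5961,-.3214,.175))
```

```text
arc rel TCP [ 0.0008 -0.0009] rms 0.0002 26 ztop rel 0.0132 tilt [-0.     0.002]
t 18.77 pos [ 0.4696 -0.0461  0.1718] shift [-0.917   0.4227 -0.0122] turn [-0.001 -0.001 -0.001] F [ 0.9  0.7 -2.7] w 0.0516
```

View pics/g3.png

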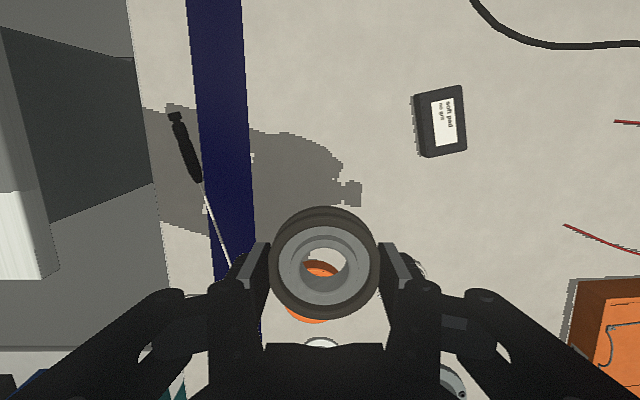

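The bevel wheel is held level at (324,262), recess side up.

step_arm(
  targets=[
    [[-0.917,0.422,0],[0,0,0]],
    [[-0.917,0.422,0],[0,0,0]],
    [[-0.917,0.422,0],[0,0,0]],
    [[-0.917,0.422,0],[0,0,0]],
    [[-0.917,0.422,0],[0,0,0]],
    [[-0.917,0.422,0],[0,0,0]],
    [[-0.917,0.422,0],[0,0,0]],
    [[-0.917,0.422,0],[0,0,0]],
    [[-0.917,0.422,0],[0,0,0]],
    [[-0.917,0.422,0],[0,0,0]],
  ],
)

```text
time_s: 19.6
position: [0.5958, -0.3214, 0.1695]
tool_rot: [[0.002, 1.0, -0.004], [1.0, -0.002, 0.004], [0.004, -0.004, -1.0]]
ft_force: [0.2, -0.4, -2.0]
grip_width: 0.0518
gripper_force: 48.4
```

```bash
python3 chk.py .027 .021 .024; python3 chk.py .027 .021 .024
```

```text
arc rel TCP [ 0.0002 -0.0016] rms 0.00019 27 ztop rel 0.011 tilt [-0.004  0.005]
nose (array([ 0.5965, -0.3216,  0.0084]), 86, 0.0901) foot (array([ 0.5962, -0.322 ,  0.0517]), 2437, 0.0098)
t 19.65 pos [ 0.5959 -0.3206  0.1703] shift [-0.0052  0.0012  0.1678] turn [-0.004 -0.004 -0.001] F [-0.6  0.5 -2. ] w 0.0519
arc rel TCP [ 0.0001 -0.0012] rms 0.00015 28 ztop rel 0.0111 tilt [-0.004  0.005]
nose (array([ 0.5963, -0.3214,  0.0084]), 71, 0.09) foot (array([ 0.5963, -0.3219,  0.0517]), 2425, 0.0099)
t 19.7 pos [ 0.596  -0.3203  0.1711] shift [-0.0062  0.0006  0.1704] turn [-0.003 -0.003 -0.   ] F [-0.2  0.7 -2.5] w 0.0517
```

step_arm(
  targets=[
    [[-0.002,0,0.05],[0,0,0]],
    [[-0.002,0,0.1],[0,0,0]],
    [[-0.002,0,0.15],[0,0,0]],
    [[-0.002,0,0.19],[0,0,0]],
    [[-0.002,0,0.23],[0,0,0]],
    [[-0.002,0,0.26],[0,0,0]],
    [[-0.002,0,0.285],[0,0,0]],
    [[-0.002,0,0.305],[0,0,0]],
    [[-0.002,0,0.305],[0,0,0]],
    [[-0.002,0,0.305],[0,0,0]],
  ],
)

```text
time_s: 20.53
position: [0.5965, -0.322, 0.0809]
tool_rot: [[0.001, 1.0, -0.0], [1.0, -0.001, 0.001], [0.001, -0.0, -1.0]]
ft_force: [-0.1, -0.4, -1.3]
grip_width: 0.0517
gripper_force: 48.4
```

```bash
python3 go.py .596 -.3209 .0695
python3 - <<'E'
from h import *
P=grab('wrist')['P'];print(env.observe()['position'],circ(P,(.596,-.322),.05,.079,.098,.027),circ(P,(.596,-.322),.06,.006,.012,.052))
E
```

```text
t 20.53 pos [ 0.5965 -0.322   0.0809] shift [ 0.0037 -0.0018  0.038 ] turn [-0.    -0.001 -0.001] F [-0.1 -0.4 -1.3] w 0.0517
[ 0.59666092 -0.32225302  0.08125768] (array([ 0.5967, -0.3228,  0.0272]), 10690, 0.0919) (array([ 0.5963, -0.3219,  0.0516]), 4167, 0.0098)
```

step_arm(
  targets=[
    [[0.003,-0.001,0.01],[0,0,0]],
    [[0.003,-0.001,0.02],[0,0,0]],
    [[0.003,-0.001,0.03],[0,0,0]],
    [[0.003,-0.001,0.036],[0,0,0]],
    [[0.003,-0.001,0.04],[0,0,0]],
    [[0.003,-0.001,0.04],[0,0,0]],
    [[0.003,-0.001,0.04],[0,0,0]],
  ],
)

```text
time_s: 21.17
position: [0.5961, -0.3212, 0.0698]
tool_rot: [[0.001, 1.0, 0.0], [1.0, -0.001, 0.0], [0.0, 0.0, -1.0]]
ft_force: [-3.3, 3.3, 6.9]
grip_width: 0.0516
gripper_force: 49.1
```

```bash
python3 go.py .596 -.3209 .0695
python3 - <<'E'
from h import *
P=grab('wrist')['P'];q=P[(abs(P[...,0]-.596)<.02)&(np.hypot(P[...,0]-.596,P[...,1]+.322)<.026)&(np.hypot(P[...,0]-.596,P[...,1]+.322)>.023)]
print(np.median(q[:,2]),circ(P,(.596,-.322),.05,.078,.09,.027))
E
```

```text
t 21.17 pos [ 0.5961 -0.3212  0.0698] shift [ 0.0011 -0.0003  0.0009] turn [ 0.    -0.    -0.001] F [-3.3  3.3  6.9] w 0.0516
0.15355502769132925 (array([ 0.5959, -0.322 ,  0.0274]), 6998, 0.0818)
```

The top is at 81.8 mm (81.7 expected) with contact force, so it is home. Releasing.

step_arm(
  targets=[
    [[0,0,0],[0,0,0]],
    [[0,0,0],[0,0,0]],
    [[0,0,0],[0,0,0]],
    [[0,0,0],[0,0,0]],
    [[0,0,-0.05],[0,0,0]],
    [[0,0,-0.15],[0,0,0]],
    [[0,0,-0.27],[0,0,0]],
    [[0,0,-0.39],[0,0,0]],
    [[0,0,-0.5],[0,0,0]],
    [[0,0,-0.54],[0,0,0]],
  ],
  jaw=80,
)

```text
time_s: 22.05
position: [0.5971, -0.322, 0.2365]
tool_rot: [[0.001, 1.0, 0.006], [1.0, -0.001, -0.005], [-0.004, 0.006, -1.0]]
ft_force: [0.2, -0.3, 0.6]
grip_width: 0.08
gripper_force: 0.0
```

step_arm(
  targets=[
    [[0,0,0],[0,0,0]],
    [[0,0,0],[0,0,0]],
    [[0,0,0],[0,0,0]],
  ],
)

```text
time_s: 22.3
position: [0.5958, -0.3211, 0.2288]
tool_rot: [[0.001, 1.0, -0.003], [1.0, -0.001, 0.003], [0.003, -0.003, -1.0]]
ft_force: [-0.4, 1.1, -1.0]
grip_width: 0.0801
gripper_force: 0.0
```

Run:
```python
from h import *
from go import go
P=grab('wrist')['P'];c=(.596,-.322)
print('bevel',circ(P,c,.04,.077,.086,.027),'rough',circ(P,c,.05,.046,.056,.034),'foot',circ(P,c,.06,.006,.012,.052))
go((.4662,-.2581,.23))
```

```text
bevel (array([ 0.5962, -0.3219,  0.0268]), 1411, 0.0816) rough (array([ 0.5955, -0.3213,  0.0337]), 830, 0.0516) foot (array([ 0.5962, -0.3219,  0.0517]), 1963, 0.0098)
t 22.35 pos [ 0.5958 -0.3211  0.2286] shift [ 0.2094 -0.4322 -0.0028] turn [-0.004 -0.004 -0.002] F [ 0.   0.7 -0.8] w 0.0796
```

step_arm(
  targets=[
    [[0.209,-0.432,0],[0,0,0]],
    [[0.209,-0.432,0],[0,0,0]],
    [[0.209,-0.432,0],[0,0,0]],
    [[0.209,-0.432,0],[0,0,0]],
    [[0.209,-0.432,0],[0,0,0]],
    [[0.209,-0.432,0],[0,0,0]],
    [[0.209,-0.432,0],[0,0,0]],
    [[0.209,-0.432,0],[0,0,0]],
  ],
  jaw=62,
)

```text
time_s: 23.02
position: [0.4673, -0.259, 0.23]
tool_rot: [[0.001, 1.0, -0.001], [1.0, -0.001, 0.001], [0.001, -0.001, -1.0]]
ft_force: [0.5, -0.0, -0.1]
grip_width: 0.0622
gripper_force: 0.0
```

Run:
```python
from h import *
from go import go
P=grab('wrist')['P'];c=(.4662,-.2581)
print(circ(P,c,.035,.003,.01,.025));f=circ(P,c,.025,.02,.03,.0165);print(f)
go((f[0][0],f[0][1],.013))
```

```text
(array([ 0.4659, -0.258 ,  0.0247]), 641, 0.006)
(array([ 0.4659, -0.2577,  0.0165]), 663, 0.0254)
t 23.07 pos [ 0.4673 -0.2589  0.23  ] shift [ 0.0032 -0.0042  0.7234] turn [-0.001 -0.002 -0.001] F [0.1 0.2 0.2] w 0.0621
```

step_arm(
  targets=[
    [[0.003,-0.004,0.1],[0,0,0]],
    [[0.003,-0.004,0.24],[0,0,0]],
    [[0.003,-0.004,0.37],[0,0,0]],
    [[0.003,-0.004,0.5],[0,0,0]],
    [[0.003,-0.004,0.59],[0,0,0]],
    [[0.003,-0.004,0.65],[0,0,0]],
    [[0.003,-0.004,0.69],[0,0,0]],
    [[0.003,-0.004,0.715],[0,0,0]],
    [[0.003,-0.004,0.723],[0,0,0]],
    [[0.003,-0.004,0.723],[0,0,0]],
  ],
)

```text
time_s: 23.9
position: [0.4657, -0.2576, 0.0135]
tool_rot: [[0.001, 1.0, -0.001], [1.0, -0.001, 0.001], [0.001, -0.001, -1.0]]
ft_force: [1.4, 1.3, 0.3]
grip_width: 0.0622
gripper_force: 0.0
```

step_arm(
  targets=[
    [[0,0,0],[0,0,0]],
    [[0,0,0],[0,0,0]],
    [[0,0,0],[0,0,0]],
    [[0,0,0],[0,0,0]],
    [[0,0,0],[0,0,0]],
    [[0,0,0],[0,0,0]],
    [[0,0,0],[0,0,0]],
    [[0,0,0],[0,0,0]],
  ],
  jaw=20,
  grip_force=35,
)

```text
time_s: 24.57
position: [0.4659, -0.2578, 0.0149]
tool_rot: [[0.001, 1.0, 0.001], [1.0, -0.001, -0.001], [-0.001, 0.001, -1.0]]
ft_force: [-0.0, 0.9, 6.1]
grip_width: 0.0322
gripper_force: 34.5
```

step_arm(
  targets=[
    [[0,0,-0.04],[0,0,0]],
    [[0,0,-0.12],[0,0,0]],
    [[0,0,-0.25],[0,0,0]],
    [[0,0,-0.38],[0,0,0]],
    [[0,0,-0.48],[0,0,0]],
    [[0,0,-0.54],[0,0,0]],
    [[0,0,-0.54],[0,0,0]],
    [[0,0,-0.54],[0,0,0]],
    [[0,0,-0.54],[0,0,0]],
  ],
)

```text
time_s: 25.32
position: [0.4649, -0.2571, 0.1747]
tool_rot: [[0.001, 1.0, -0.002], [1.0, -0.001, 0.002], [0.002, -0.002, -1.0]]
ft_force: [-0.1, -0.6, -1.5]
grip_width: 0.0318
gripper_force: 35.0
```

Run:
```python
from arc import *
from go import go
d=grab('wrist');p=env.observe()['position'];arc(d['P'],p,.005,.024,.0165,.014)
cv2.imwrite('pics/g4.png',d['img'][...,::-1])
go((.5961,-.3214,.175))
```

```text
arc rel TCP [0.0018 0.0002] rms 0.00051 9 ztop rel 0.0111 tilt [-0.004  0.004]
t 25.37 pos [ 0.4649 -0.2571  0.1745] shift [-0.2136  0.4376 -0.0033] turn [-0.003 -0.003 -0.002] F [-1.   0.3 -1. ] w 0.0316
```

View pics/g4.png

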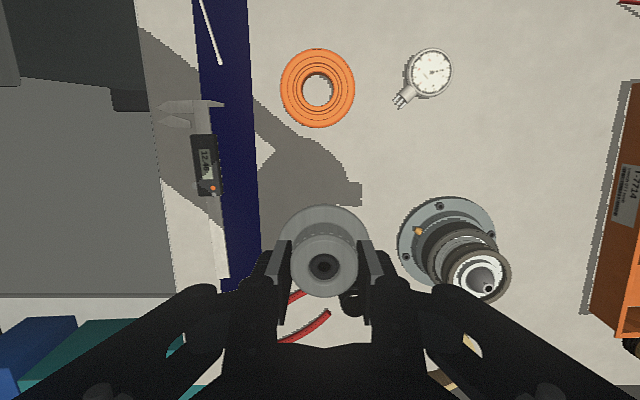

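The cap is held upright at (323,266). The three-part stack is visible at (480,275).

step_arm(
  targets=[
    [[-0.213,0.437,0],[0,0,0]],
    [[-0.213,0.437,0],[0,0,0]],
    [[-0.213,0.437,0],[0,0,0]],
    [[-0.213,0.437,0],[0,0,0]],
    [[-0.213,0.437,0],[0,0,0]],
    [[-0.213,0.437,0],[0,0,0]],
    [[-0.213,0.437,0],[0,0,0]],
    [[-0.213,0.437,0],[0,0,0]],
    [[-0.213,0.437,0],[0,0,0]],
  ],
)

```text
time_s: 26.12
position: [0.5958, -0.3213, 0.1761]
tool_rot: [[0.001, 1.0, -0.0], [1.0, -0.001, 0.001], [0.001, -0.0, -1.0]]
ft_force: [-0.4, 0.9, -1.5]
grip_width: 0.0322
gripper_force: 35.2
```

Run:
```python
from arc import *
from go import go
d=grab('wrist');P=d['P'];p=env.observe()['position'];arc(P,p,.007,.024,.0165,.014)
print('rim',circ(P,p[:2],.03,p[2]-.013,p[2]-.006,.025),circ(P,p[:2],.0185,p[2]+.007,p[2]+.014,.0165),'foot',circ(P,(.596,-.322),.06,.006,.012,.052))
go((.5959,-.3213,.097))
```

```text
arc rel TCP [0.0016 0.0003] rms 0.00065 11 ztop rel 0.0107 tilt [-0.002  0.004]
rim (array([ 0.596 , -0.3212,  0.0247]), 1832, 0.1671) (array([ 0.5959, -0.3215,  0.0171]), 3453, 0.1866) foot (array([ 0.5962, -0.322 ,  0.0517]), 2371, 0.0098)
t 26.17 pos [ 0.5959 -0.3214  0.1762] shift [ 1.000e-04 -0.000e+00  2.641e-01] turn [-0.    -0.001 -0.002] F [-1.2 -0.3 -1.5] w 0.0318
```

step_arm(
  targets=[
    [[-0.002,0.001,0.05],[0,0,0]],
    [[-0.002,0.001,0.1],[0,0,0]],
    [[-0.002,0.001,0.14],[0,0,0]],
    [[-0.002,0.001,0.17],[0,0,0]],
    [[-0.002,0.001,0.2],[0,0,0]],
    [[-0.002,0.001,0.22],[0,0,0]],
    [[-0.002,0.001,0.235],[0,0,0]],
    [[-0.002,0.001,0.235],[0,0,0]],
    [[-0.002,0.001,0.235],[0,0,0]],
  ],
)

```text
time_s: 26.92
position: [0.5969, -0.3223, 0.1056]
tool_rot: [[0.001, 1.0, 0.0], [1.0, -0.001, 0.0], [0.0, 0.0, -1.0]]
ft_force: [-0.2, -0.2, 0.5]
grip_width: 0.0316
gripper_force: 35.2
```

```bash
python3 go.py .5961 -.322 .0965
```

```text
t 26.92 pos [ 0.5969 -0.3223  0.1056] shift [ 0.0009 -0.0026  0.0303] turn [ 0.    -0.001 -0.002] F [-0.2 -0.2  0.5] w 0.0316
```

step_arm(
  targets=[
    [[0.001,-0.002,0.008],[0,0,0]],
    [[0.001,-0.002,0.016],[0,0,0]],
    [[0.001,-0.002,0.024],[0,0,0]],
    [[0.001,-0.002,0.03],[0,0,0]],
    [[0.001,-0.002,0.032],[0,0,0]],
    [[0.001,-0.002,0.032],[0,0,0]],
    [[0.001,-0.002,0.032],[0,0,0]],
  ],
)

```text
time_s: 27.5
position: [0.5963, -0.322, 0.0969]
tool_rot: [[0.001, 1.0, 0.001], [1.0, -0.001, -0.0], [-0.0, 0.001, -1.0]]
ft_force: [-3.1, 0.8, 5.7]
grip_width: 0.0318
gripper_force: 35.9
```

Run:
```python
from h import *
from go import go
go((.5961,-.322,.0965))
P=grab('wrist')['P']
print('captop',circ(P,(.596,-.322),.014,.1,.115,.0165),'rim',circ(P,(.596,-.322),.03,.084,.093,.025))
```

```text
t 27.5 pos [ 0.5963 -0.322   0.0969] shift [-0.0001 -0.0006  0.0015] turn [ 0.001  0.    -0.001] F [-3.1  0.8  5.7] w 0.0318
captop (array([ 0.596 , -0.322 ,  0.0139]), 2558, 0.1076) rim (array([ 0.5964, -0.3221,  0.0248]), 1910, 0.0881)
```

The cap's rim top is at 88.1 mm (87.8 expected), so it is home. I release it, rise and check.

step_arm(
  targets=[
    [[0,0,0],[0,0,0]],
    [[0,0,0],[0,0,0]],
    [[0,0,0],[0,0,0]],
    [[0,0,0],[0,0,0]],
    [[0,0,-0.05],[0,0,0]],
    [[0,0,-0.13],[0,0,0]],
    [[0,0,-0.24],[0,0,0]],
    [[0,0,-0.35],[0,0,0]],
    [[0,0,-0.45],[0,0,0]],
    [[0,0,-0.45],[0,0,0]],
  ],
  jaw=75,
)

```text
time_s: 28.38
position: [0.5976, -0.323, 0.2378]
tool_rot: [[0.001, 1.0, 0.009], [1.0, -0.001, -0.007], [-0.007, 0.009, -1.0]]
ft_force: [1.0, 0.2, 1.2]
grip_width: 0.0749
gripper_force: 0.0
```

step_arm(
  targets=[
    [[0,0,0],[0,0,0]],
    [[0,0,0],[0,0,0]],
    [[0,0,0],[0,0,0]],
    [[0,0,0],[0,0,0]],
    [[0,0,0],[0,0,0]],
    [[0,0,0],[0,0,0]],
  ],
)

```text
time_s: 28.88
position: [0.5961, -0.3219, 0.23]
tool_rot: [[0.001, 1.0, -0.001], [1.0, -0.001, 0.001], [0.001, -0.001, -1.0]]
ft_force: [-0.2, 0.5, 0.0]
grip_width: 0.0751
gripper_force: 0.0
```

Run:
```python
from h import *
from go import go
P=grab('wrist')['P'];c=(.596,-.322)
for n,a in dict(cap=(.03,.1,.115,.0165),rim=(.03,.085,.092,.025),bevel=(.04,.078,.084,.027),rough=(.05,.046,.056,.034),foot=(.06,.006,.012,.052)).items(): print(n,circ(P,c,*a))
b=grab('side');cv2.imwrite('pics/end.png',cv2.resize(b['img'][150:370,200:420],None,fx=2.7,fy=2.7,interpolation=cv2.INTER_CUBIC)[...,::-1])
go((.596,-.322,.25));print(env.observe()['qvel'].round(2))
```

```text
cap (array([ 0.5962, -0.3219,  0.0168]), 1114, 0.1074)
rim (array([ 0.5962, -0.3222,  0.0248]), 967, 0.088)
bevel (array([ 0.5961, -0.3218,  0.0268]), 274, 0.0815)
rough (array([ 0.5956, -0.3214,  0.0337]), 806, 0.0516)
foot (array([ 0.5961, -0.322 ,  0.0517]), 1962, 0.0098)
t 28.98 pos [ 0.5962 -0.322   0.2304] shift [-0.     -0.0006 -0.0653] turn [-0.001 -0.001 -0.001] F [-0.8 -0.1 -0.8] w 0.0749
[-0.01 -0.19 -0.1   0.02  0.06 -0.05]
```

View pics/end.png

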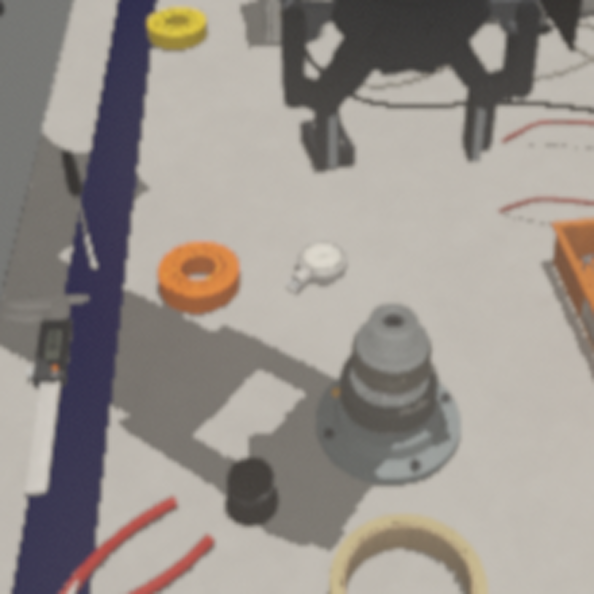

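The stack is complete at (390,390), the gripper is clear above it, and the loupe and lens clock haven't moved. Handing in.

```bash
python3 -c "
from rig import close_job
print(close_job())"
```

```text
the job is handed in; nothing more can be done
None
```

The wheel set is built on the spindle in the right order and the job is handed in (no verdict was returned): by the last camera check all four parts were home, level and within 1 mm of the axis, everything was released, and the loupe, lens clock and pad were never touched.

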